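# Raise the dust hood's window to its mark and start the extractor

### The job

Get the dust hood ready for work: with the fingertips under the window's lip, gently push the counterweighted window up its sloping front until the lip is level with the pointer on the side rail, and leave it there. Then press the round button on the switch box all the way down to start the extractor and let go. Only push, do not grip anything, and leave the pointer and all the other things on the table where they are.

Things in the scene. Friction and masses are not known exactly. Their poses are not given: they have to be found in the camera images.
- hood: white dust hood fixed on the table, 360 mm wide (422 over the counterweight channels), 360 deep, 349 high plus a 50 mm spigot. Origin under its middle, 200 mm behind its front; x to its back, y to its left, z up; turns about z only. Its front is upright for 80 mm, then leans back at 45 degrees for 380 mm: on that slope the window slides between rails 37 mm wide, 6 mm proud of the slope
- sash (a joint): how far the window is pushed up its slope, m: 0 shut, 0.155 top stop; starts between 0 and 0.03. It stays where it is left: counterweights balance it, and about 2 N of rubbing plus 15 N per m/s resists a push
- lip_edge (a point): middle of the outer edge of the window's lip, mid-thickness. The lip: a dark steel plate 250 mm long across the window, 8 mm thick, square to the slope; this edge is 36 mm out from the slope plane, 31 mm out from the window frame. Clear for 50 mm beneath (down the slope). Axes lean with the slope: z up it (the way the window slides), x square into it (away from the robot and down), y to the hood's left
- mark_tip (a point): tip of the pointer, a dark steel clip on the hood's right (-y) rail with a tongue 6 mm thick that reaches towards the lip's end. The point is at the tongue's outer corner, mid-thickness, as far out as lip_edge; same axes. The lip is level with it when both have the same place along z, up the slope. It starts 50 to 140 mm farther up than the lip and slides if pushed hard
- switchbox: grey switch box fixed on the table, 110 x 90 x 45 mm, to the left or right of the hood; origin under its centre
- fan_button (a joint): travel of the round button on top of the switch box, m: 0 up, 0.006 fully down (about 5 N), springs back; it counts as pressed from 0.0045
- fan_button_top (a point): centre of the top of the round grey button, 40 mm across, pressed straight down
- charger: bystander: black charging rack 85 x 210 x 30 mm with three upright hand radios, 175 mm tall in all; stands on one side of the hood, the switch box on the other; origin under its centre
- tape_roll: bystander: roll of paper tape lying flat, 100 mm across, 25 mm high; origin under its centre
- offcut: bystander: flat L-shaped plywood offcut 100 x 150 mm, 9 mm thick; origin on its underside
- glue: bystander: white bottle 52 mm across, 120 mm tall; origin under its centre
- screw_jar: bystander: clear jar with steel lid 60 mm across, 65 mm tall; origin under its centre
There are look-alikes about, which are no part of the job. Leave any blue or orange look-alike of the switchbox alone.

How it is judged (in metres and radians):
On the way, in this order (a step that is already met when the one before it is completed fails the run):
1. the window is at rest with its lip level with the pointer within 8 mm (z of lip_edge in the frame of mark_tip between -0.008 and 0.008 m and velocity of joint sash between -0.004 and 0.004 m/s), for 0.3 s.
2. the button is pressed down (value of joint fan_button above 0.0045 m).
At the end, for the whole second after the job is handed in: the window rests with its lip level with the pointer within 8 mm along the slope, the pointer has not been shifted (5 mm), and the button, pressed after the window was set, is released (all of step 1 and value of joint fan_button below 0.002 m and distance of mark_tip from where it was at the start of the episode below 0.005 m); the robot touches nothing.
It fails at once if the button is pressed while the window is not near its mark (20 mm) (value of joint fan_button above 0.003 m and not (z of lip_edge in the frame of mark_tip between -0.02 and 0.02 m)).
It fails at once if the window is pinched or pushed with more than 25 N (contact force between the fingers and sash above 25 N).
It fails at once if the pointer is shifted by more than 5 mm (distance of mark_tip from where it was at the start of the episode above 0.005 m).
It fails at once if a bystander is moved or lifted by more than 30 mm (distance of any of charger, tape_roll, offcut, glue, screw_jar from where it was at the start of the episode above 0.03 m).
It also fails if it takes over 50 s, if anything falls off the work surface, if the arm or the gripper's body presses on something with over 40 N, if the wrist force passes 120 N, or if a joint passes its speed limit or range.

### The arm

A 6-joint arm with a two-finger parallel gripper is mounted at the origin on the work surface. World frame = base frame: x ahead of the robot, y to its left, z up, the work surface at z = 0. Lengths are in m, angles in degrees, forces in N, time in s.
With the tool pointing down it reaches from about 0.275 to 0.85 m from the base axis. Payload 5.2 kg.
Tool frame: the origin (TCP) lies midway between the tips of the shut fingers; the grasp point (between the pads) lies 19 mm behind it; x points along the fingers, y is the direction in which the jaws open and shut, and the axes are right-handed (so a half turn about x gives the same grasp; the last joint's range is limited). The gripper opens to 85 mm and grips with 20 to 120 N. Pads are 22 mm wide; open, the fingers measure 114 mm over their backs; the gripper's body (76 mm by 85 mm) begins 54 mm behind the grasp point. The pads swing forward as they close: fully open they stand 13 mm farther back than shut.
Start: joints at [-88.74, 14.817, 87.949, -0, 77.235, -11.62], TCP at [0.123, -0.536, 0.231] pointing down, gripper open.
Joint ranges: [-179.93, 179.93], [-52.35, 119.4], [10.71, 147.94], [-69.91, 249.91], [12.55, 155.21], [-178.61, 178.61]. Speed limits (degrees/s): [147.25, 147.25, 180, 180, 180, 180].

### API

Orientations are given as [roll, pitch, yaw] about the fixed x, y, z axes, in that order (R = Rz(yaw) Ry(pitch) Rx(roll)).
In Python, from rig import * gives the robot as it stands.
- The arm moves only by the tool drive_tool, never from a script. Its argument "moves" is a list of rows, each an object of numbers: "x", "y", "z": the shift along the tool's x, y, z in cm; "roll": the turn about the tool's x in degrees; "claw": the closure, from 0 (fully open) to 1 (shut). In form: [{"x": .., "y": .., "z": .., "roll": .., "claw": ..}, ...]. A call has 1 to 20 rows; each row shifts and turns the pose as measured when the row begins, along the tool's axes as they then stand; what a row does not reach is not made up. A row lasts 1/12 s, in which the tool goes at most 41.7 mm and 7.16 degrees, less where a joint would pass 70% of its speed; a pose out of reach is approached as far as the arm can. A call with a gripper value outside its range is refused whole. The fingers move at their own pace and stop on an object; "squeeze" is the grip in N (left out, the last holds). Time passes only in rows, so rows that do not move let the fingers close. It gives the time, the measured TCP pose, the force and the opening at its end, in the units of the state.
- observe(): the state, without advancing time (a new reading comes with each control period).
- camera(name): name is "scene" or "side" or "wrist"; returns a dict with "img" (384x512x3 uint8, red, green, blue), "fovy" (degrees; the focal length in pixels is half the picture's height over the tangent of half this angle, whatever the lens; pixels are square), "cx", "cy" (the principal point, pixels), "k1" (the pictures are not rectified: a ray, as slopes to the right and down, at radius r is drawn at 1 + k1 r^2 times it, then the intrinsics apply), "position" and "rotation" of the camera in the world; the wrist camera has in their place "hand_eye" (4x4, takes a point from camera to tool coordinates, whose origin is the TCP and whose axes are the tool frame's). Camera axes: x right, y up, looking along -z (the intrinsics and any distortion apply to the point x, -y, -z); pixel columns grow to the right and rows downward; lengths in m; the calibration is good to about 2 mm. A picture is of the moment at which its call begins: read the wrist's pose just before it. There is no depth.
- finish_job(): hands the job in, once; it reports no verdict.
Trained networks look in a picture, given as the dict that the camera call returned (one of the last four; its "shot" number tells which), for a name from the list of things; names that differ only in an ending like _2 or _b are one class to them, and where a whole thing is asked for, a point or a joint stands for the part that bears it (a point fixed in the world has none). Each returns a list of dicts, best first, with "conf" (0 to 1); they miss things now and then, are a little off and sometimes report something else, mostly with a low value. They report only what shows in the picture. A call takes as long as a camera call. They do not tell look-alikes from the thing itself.
- recognise(picture, query): "extent" ([left, top, right, bottom] in pixels, round what is visible of it).
The state is a dict: "time": time; "joints": joint angles; "qvel": joint speeds; "tau": joint torques, N m; "tool_pos": TCP position; "tool_rot": TCP orientation; "wrist_force": force on the tool from outside, world axes, zero at the start; "wrist_torque": the same for the moment, N m; "finger_gap": finger opening in m.
Only numpy, scipy, OpenCV 4.12 (cv2) and the standard library are available. Lean on these libraries where they do the work, as an engineer would, in place of code of your own. Each camera call takes 0.05 s, during which the arm holds its last target.

## Working session

There is one attempt and no reset: what is moved stays moved. The work goes in short steps, Python scripts to look and compute and a tool call to move; the robot and the scene stay as the last step left them, time stands still between calls to the robot, and variables do not carry over. Pictures are saved under pics/ and viewed, and the job is handed in when it is done.

Besides the shell and the picture viewer there is one more tool, called after "Call:" by a JSON object that holds its "op" and its "data", one argument or row to a line. drive_tool: Moves the arm, as the interface text tells. Its arguments: {"type":"object","properties":{"moves":{"type":"array","items":{"type":"object","properties":{"x":{"type":"number"},"y":{"type":"number"},"z":{"type":"number"},"roll":{"type":"number"},"claw":{"type":"number"}}}},"squeeze":{"type":"number"}},"required":["moves"]}

```bash
ls; mkdir -p pics
cat > h.py <<'E'
from rig import *
import numpy as np, cv2
def save(c,n): cv2.imwrite('pics/'+n,cv2.cvtColor(c['img'],cv2.COLOR_RGB2BGR))
E
python3 - <<'E'
from h import *
print(observe())
for n in ['scene','side','wrist']:
    c=camera(n); save(c,n+'0.png'); print({k:v for k,v in c.items() if k!='img'})
    for q in ['hood','lip_edge','mark_tip','switchbox','fan_button','charger','glue','screw_jar','tape_roll','offcut']:
        print(q,[(np.round(d['extent']).tolist(),round(d['conf'],2)) for d in recognise(c,q)][:3])
E
```

```text
pics
{'time': 0.0, 'joints': array([-8.87412729e+01,  1.48585497e+01,  8.80119725e+01, -4.51425324e-04,
        7.72330818e+01, -1.16197038e+01]), 'qvel': array([-0.0242496 , -0.0617822 , -0.01532109,  0.02979124, -0.07048488,
       -0.00428673]), 'tau': array([ 9.34203013e-05, -4.46027076e+01, -2.90571481e+01, -3.54548229e-04,
        1.19138407e-02, -3.07596146e-06]), 'tool_pos': array([ 0.122593  , -0.53562406,  0.23047508]), 'tool_rot': array([-101.37632724,   89.89639503,   91.50220388]), 'wrist_force': array([ 0.02923424, -0.35480421, -0.73953229]), 'wrist_torque': array([-0.00221485,  0.02742413, -0.01583115]), 'finger_gap': 0.0851638040148998}
{'fovy': 48.56604935451327, 'cx': 246.62337210600242, 'cy': 192.42201809533768, 'k1': -0.1400299199540974, 'position': array([1.18514091, 0.36243071, 1.30681068]), 'rotation': array([ 31.74748092,   0.279709  , 110.11492955]), 'shot': 1}
hood [([84.0, 178.0, 265.0, 324.0], 0.62)]
lip_edge [([143.0, 176.0, 251.0, 236.0], 0.8)]
mark_tip [([149.0, 180.0, 165.0, 192.0], 0.6)]
switchbox [([274.0, 254.0, 313.0, 306.0], 0.95), ([369.0, 216.0,
[... 1252 characters left out ...]
04.0, 156.0], 0.37)]
tape_roll [([278.0, 216.0, 308.0, 238.0], 0.88)]
offcut [([287.0, 176.0, 317.0, 198.0], 0.94)]
{'fovy': 60.8876344776714, 'cx': 254.58916815505214, 'cy': 189.41623823313995, 'k1': -0.0931137658063062, 'hand_eye': array([[ 9.37986690e-04,  2.82928184e-01, -9.59140638e-01,
        -1.42915968e-01],
       [ 9.99999509e-01, -5.72797810e-04,  8.08979992e-04,
         5.53851720e-04],
       [-3.20510416e-04, -9.59140925e-01, -2.82928583e-01,
        -7.30462398e-02],
       [ 0.00000000e+00,  0.00000000e+00,  0.00000000e+00,
         1.00000000e+00]]), 'shot': 3}
hood []
lip_edge []
mark_tip []
switchbox []
fan_button []
charger []
glue []
screw_jar []
tape_roll []
offcut []
```

Run:
```python
import cv2
for n in ['scene','side']:
    a=cv2.imread(f'pics/{n}0.png'); cv2.imwrite(f'pics/{n}0b.png',cv2.resize(a,(800,600),interpolation=cv2.INTER_CUBIC))
a=cv2.imread('pics/scene0.png')[150:330,75:285];cv2.imwrite('pics/s_c.png',cv2.resize(a,None,fx=3.3,fy=3.3,interpolation=cv2.INTER_CUBIC))
a=cv2.imread('pics/side0.png')[80:250,120:310];cv2.imwrite('pics/d_c.png',cv2.resize(a,None,fx=3.5,fy=3.5,interpolation=cv2.INTER_CUBIC))
```

```text
(no output)
```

View pics/scene0b.png

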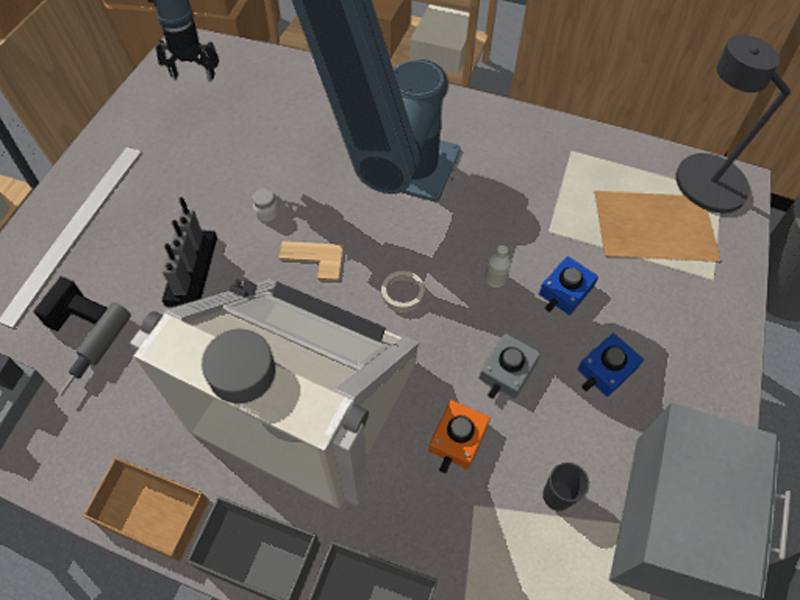

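View pics/side0b.png

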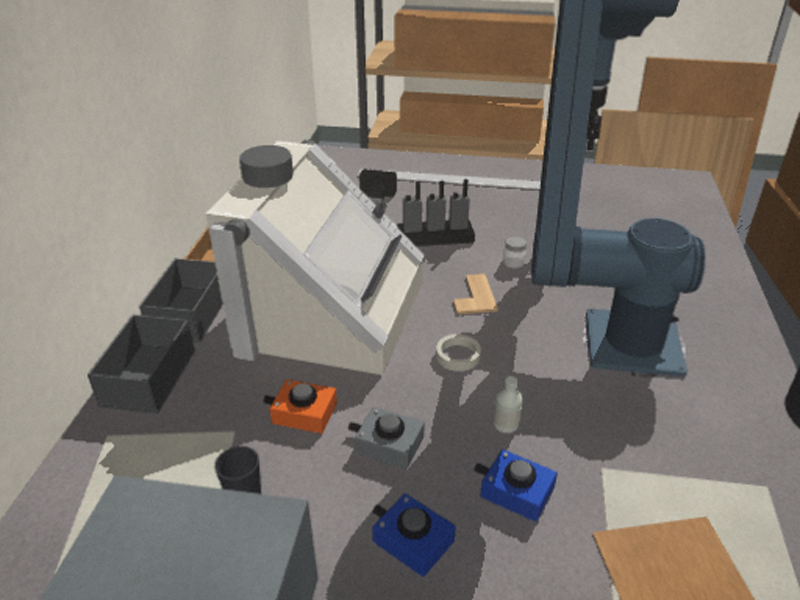

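View pics/s_c.png

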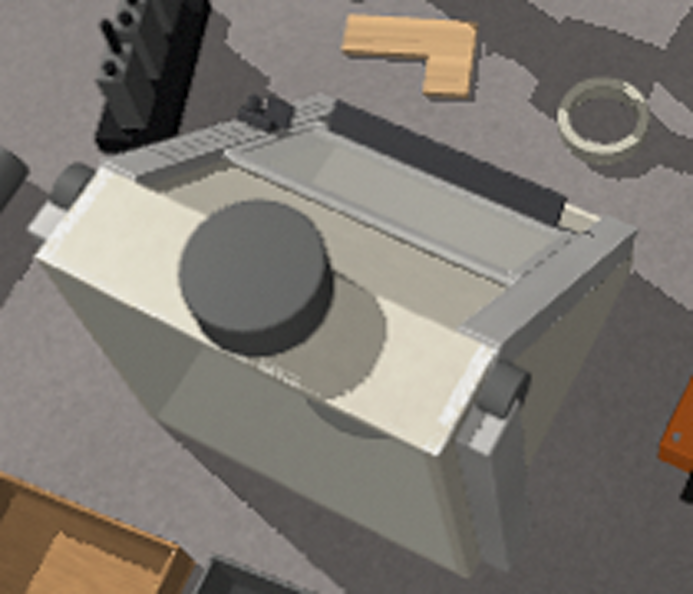

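View pics/d_c.png

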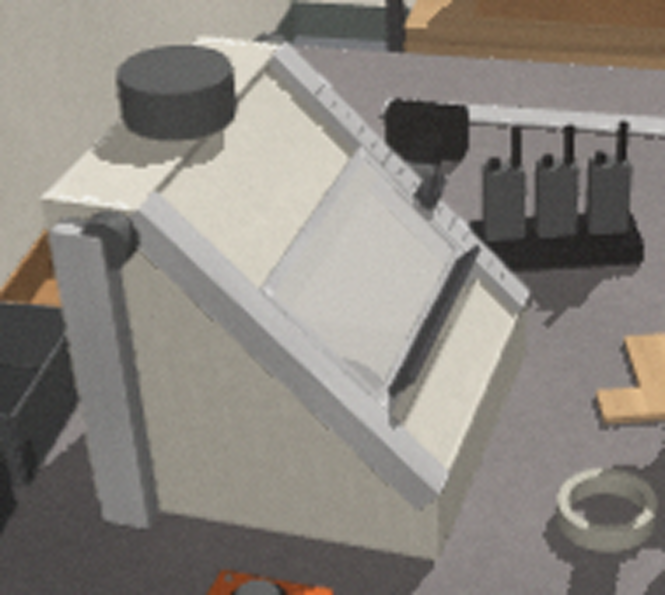

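```bash
cat >> h.py <<'E'
from scipy.spatial.transform import Rotation as Ro
from scipy.optimize import least_squares
def rpy(a): return Ro.from_euler('xyz',a,degrees=True).as_matrix()
SC=dict(fovy=48.56604935451327,cx=246.62337210600242,cy=192.42201809533768,k1=-0.1400299199540974,position=np.array([1.18514091,0.36243071,1.30681068]),rotation=np.array([31.74748092,0.279709,110.11492955]))
SD=dict(fovy=45.917330130702055,cx=260.62114630313243,cy=193.2850978107,k1=-0.019551028163242765,position=np.array([0.33213944,1.3148332,1.04129762]),rotation=np.array([53.4271409,-.105708916,-171.552992]))
def ext(c,obs=None):
    if 'position' in c: return rpy(c['rotation']),np.array(c['position'])
    T=np.eye(4);T[:3,:3]=rpy(obs['tool_rot']);T[:3,3]=obs['tool_pos'];T=T@c['hand_eye'];return T[:3,:3],T[:3,3]
def proj(c,P,obs=None):
    R,t=ext(c,obs);q=(np.atleast_2d(P)-t)@R
    u=q[:,0]/-q[:,2];v=-q[:,1]/-q[:,2];k=1+c['k1']*(u*u+v*v);f=192/np.tan(np.radians(c['fovy']/2))
    return np.c_[c['cx']+f*u*k,c['cy']+f*v*k]
def ray(c,p,obs=None):
    f=192/np.tan(np.radians(c['fovy']/2))
    K=np.array([[f,0,c['cx']],[0,f,c['cy']],[0,0,1.]])
    uv=cv2.undistortPoints(np.array([[p]],float),K,np.array([c['k1'],0,0,0,0.]))[0,0]
    R,t=ext(c,obs);return t,R@np.array([uv[0],-uv[1],-1])
def onz(c,p,z,obs=None):
    t,d=ray(c,p,obs);return t+d*(z-t[2])/d[2]
def tri(L):
    A=np.zeros((3,3));b=np.zeros(3)
    for t,d in L:
        d=d/np.linalg.norm(d);M=np.eye(3)-np.outer(d,d);A+=M;b+=M@t
    return np.linalg.solve(A,b)
def HR(p): return Ro.from_euler('z',p[2]).as_matrix()
def hw(p,P): return np.atleast_2d(P)@HR(p).T+np.array([p[0],p[1],0])
s=2**.5/2
def slope(u,y,n): # u along slope from its bottom, n out of slope -> hood frame
    return np.array([-.2+s*u-s*n,y,.08+s*u+s*n])
E
cat > fit.py <<'E'
from h import *
M=[(SC,(207.4,287.9),(.16,.18,.349)),(SC,(86.2,228.8),(.16,-.18,.349)),(SC,(217.4,324.8),(.16,.18,0)),
(SD,(244.9,240),(-.2,.18,0)),(SD,(132.9,137.1),(.16,.18,.349)),(SD,(161.4,137.1),slope(.38,.18,.006)),(SD,(200.9,93.7),slope(.38,-.18,.006)),(SD,(270.9,165.7),slope(0,-.18,.006)),(SC,(267.1,220.3),slope(0,.18,.006)),(SC,(225,255.2),slope(.38,.18,.006))]
f=lambda p:np.concatenate([proj(c,hw(p,m))[0]-px for c,px,m in M])
r=least_squares(f,[.6,-.1,0],loss='soft_l1');print(r.x,np.round(f(r.x).reshape(-1,2),1))
p=r.x
# lip ends, both views (outer edge upper)
def onslope(c,px,n):
    t,d=ray(c,px);R=HR(p);t2=R.T@(t-[p[0],p[1],0]);d2=R.T@d
    nn=np.array([-s,0,s]);o=np.array([-.2,0,.08]);k=(n-(t2-o)@nn)/(d2@nn);h=t2+k*d2
    return (h-o)@np.array([s,0,s]),h[1]
for c,off,sc,n,L in [(SC,(75,150),3.3,'scene',[(336,102),(330,122),(566,197),(560,225),(265,110)]),(SD,(120,80),3.5,'side',[(478,248),(395,425),(440,205),(425,200)])]:
    for l in L: print(n,l,onslope(c,(off[0]+l[0]/sc,off[1]+l[1]/sc),.036))
for a,b in [((320,232),(250,275))]:
    print(onz(SC,(328.2,228.6),.05),onz(SD,(251,272.5),.05), tri([ray(SC,(328.2,228.6)),ray(SD,(251,272.5))]))
np.save('p.npy',p)
E
python3 fit.py
```

```text
[ 0.73085653 -0.00410105 -0.1035105 ] [[ 0.   0. ]
 [-0.7 -1.4]
 [-0.2  0.5]
 [-0.1 -0.3]
 [-2.2 -0.9]
 [-2.3  1.8]
 [-0.3 -2.3]
 [ 0.  -2.5]
 [ 0.8 -2. ]
 [ 1.1 -1.6]]
scene (336, 102) (np.float64(0.10290549126722519), np.float64(-0.11921585898575238))
scene (330, 122) (np.float64(0.16363134049277406), np.float64(-0.09263373907146655))
scene (566, 197) (np.float64(0.09536749850274966), np.float64(0.1254314737818915))
scene (560, 225) (np.float64(0.17364680667577728), np.float64(0.14698900837694323))
scene (265, 110) (np.float64(0.20409473592588104), np.float64(-0.13948198499291742))
side (478, 248) (np.float64(0.08916932592711901), np.float64(-0.12065450518322574))
side (395, 425) (np.float64(0.08336903236648045), np.float64(0.1894204188700439))
side (440, 205) (np.float64(0.1494550303987904), np.float64(-0.12650438402015118))
side (425, 200) (np.float64(0.16640139038210458), np.float64(-0.11244969419171569))
[0.49721554 0.39199132 0.05      ] [0.49682899 0.38807203 0.05      ] [0.49727847 0.39127965 0.05223697]
```

```bash
cat > go.py <<'E'
from h import *
import sys
def plan(goal,zdir=None):
    o=observe();R=rpy(o['tool_rot']);d=R.T@(np.array(goal)-o['tool_pos'])*100
    print('t',round(o['time'],2),'pos',o['tool_pos'].round(4),'tooly',R[:,1].round(2),'toolz',R[:,2].round(3),'delta cm (tool)',d.round(2),'F',o['wrist_force'].round(1),'j6',o['joints'][5].round(1),'gap',round(o['finger_gap'],3))
    if zdir is not None:
        z=R.T@np.array(zdir);print('roll needed',np.degrees(np.arctan2(-z[1],z[2])).round(2))
if __name__=='__main__':
    p=np.load('p.npy');plan([float(a) for a in sys.argv[1:4]],HR(p)[:,0])
E
python3 go.py .42 -.05 .33
```

```text
t 1.65 pos [ 0.1226 -0.5362  0.2313] tooly [ 0.22 -0.97  0.  ] toolz [-0.975 -0.223 -0.   ] delta cm (tool) [ -9.87 -40.76 -39.83] F [-0.2  1.1  0.1] j6 -11.6 gap 0.085
roll needed -161.19
```

Call:
{"op": "drive_tool", "data": {
  "moves": [
    {"x": -3.3,"claw": 1},
    {"x": -3.3,"claw": 1},
    {"x": -3.3,"claw": 1},
    {"y": -2.7,"z": -2.65,"claw": 1},
    {"y": -2.7,"z": -2.65,"claw": 1},
    {"y": -2.7,"z": -2.65,"claw": 1},
    {"y": -2.7,"z": -2.65,"claw": 1},
    {"y": -2.7,"z": -2.65,"claw": 1},
    {"y": -2.7,"z": -2.65,"claw": 1},
    {"y": -2.7,"z": -2.65,"claw": 1},
    {"y": -2.7,"z": -2.65,"claw": 1},
    {"y": -2.7,"z": -2.65,"claw": 1},
    {"y": -2.7,"z": -2.65,"claw": 1},
    {"y": -2.7,"z": -2.65,"claw": 1},
    {"y": -2.7,"z": -2.65,"claw": 1},
    {"y": -2.7,"z": -2.65,"claw": 1},
    {"y": -2.7,"z": -2.65,"claw": 1}
  ]
}}

```text
schema error: expected keys x, y, z, roll, claw
```

Call:
{"op": "drive_tool", "data": {
  "moves": [
    {"roll": -7},
    {"roll": -7},
    {"roll": -7},
    {"roll": -7},
    {"roll": -7},
    {"roll": -7},
    {"roll": -7},
    {"roll": -7},
    {"roll": -7},
    {"roll": -7},
    {"roll": -7},
    {"roll": -7},
    {"roll": -7},
    {"roll": -7},
    {"roll": -7},
    {"roll": -7},
    {"roll": -7},
    {"roll": -7},
    {"roll": -7},
    {"roll": -7}
  ]
}}

```text
schema error: expected keys x, y, z, roll, claw
```

```bash
python3 go.py .42 -.05 .30
```

```text
t 1.65 pos [ 0.1226 -0.5362  0.2313] tooly [ 0.22 -0.97  0.  ] toolz [-0.975 -0.223 -0.   ] delta cm (tool) [ -6.87 -40.77 -39.83] F [-0.2  1.1  0.1] j6 -11.6 gap 0.085
roll needed -161.19
```

Call:
{"op": "drive_tool", "data": {
  "moves": [
    {"x": -3.5,"y": 0,"z": 0,"roll": 0,"claw": 1},
    {"x": -3.5,"y": 0,"z": 0,"roll": 0,"claw": 1},
    {"x": 0,"y": -2.7,"z": -2.65,"roll": 0,"claw": 1},
    {"x": 0,"y": -2.7,"z": -2.65,"roll": 0,"claw": 1},
    {"x": 0,"y": -2.7,"z": -2.65,"roll": 0,"claw": 1},
    {"x": 0,"y": -2.7,"z": -2.65,"roll": 0,"claw": 1},
    {"x": 0,"y": -2.7,"z": -2.65,"roll": 0,"claw": 1},
    {"x": 0,"y": -2.7,"z": -2.65,"roll": 0,"claw": 1},
    {"x": 0,"y": -2.7,"z": -2.65,"roll": 0,"claw": 1},
    {"x": 0,"y": -2.7,"z": -2.65,"roll": 0,"claw": 1},
    {"x": 0,"y": -2.7,"z": -2.65,"roll": 0,"claw": 1},
    {"x": 0,"y": -2.7,"z": -2.65,"roll": 0,"claw": 1},
    {"x": 0,"y": -2.7,"z": -2.65,"roll": 0,"claw": 1},
    {"x": 0,"y": -2.7,"z": -2.65,"roll": 0,"claw": 1},
    {"x": 0,"y": -2.7,"z": -2.65,"roll": 0,"claw": 1},
    {"x": 0,"y": -2.7,"z": -2.65,"roll": 0,"claw": 1}
  ]
}}

```text
time: 2.98
tool_pos: [0.4078, -0.0729, 0.3052]
tool_rot: [123.9, 89.4, -44.1]
wrist_force: [0.6, -0.8, 0.1]
finger_gap: 0.0001
```

Call:
{"op": "drive_tool", "data": {
  "moves": [
    {"x": 0,"y": 0,"z": 0,"roll": -7,"claw": 1},
    {"x": 0,"y": 0,"z": 0,"roll": -7,"claw": 1},
    {"x": 0,"y": 0,"z": 0,"roll": -7,"claw": 1},
    {"x": 0,"y": 0,"z": 0,"roll": -7,"claw": 1},
    {"x": 0,"y": 0,"z": 0,"roll": -7,"claw": 1},
    {"x": 0,"y": 0,"z": 0,"roll": -7,"claw": 1},
    {"x": 0,"y": 0,"z": 0,"roll": -7,"claw": 1},
    {"x": 0,"y": 0,"z": 0,"roll": -7,"claw": 1},
    {"x": 0,"y": 0,"z": 0,"roll": -7,"claw": 1},
    {"x": 0,"y": 0,"z": 0,"roll": -7,"claw": 1},
    {"x": 0,"y": 0,"z": 0,"roll": -7,"claw": 1},
    {"x": 0,"y": 0,"z": 0,"roll": -7,"claw": 1},
    {"x": 0,"y": 0,"z": 0,"roll": -7,"claw": 1},
    {"x": 0,"y": 0,"z": 0,"roll": -7,"claw": 1},
    {"x": 0,"y": 0,"z": 0,"roll": -7,"claw": 1},
    {"x": 0,"y": 0,"z": 0,"roll": -7,"claw": 1},
    {"x": 0,"y": 0,"z": 0,"roll": -7,"claw": 1},
    {"x": 0,"y": 0,"z": 0,"roll": -7,"claw": 1},
    {"x": 0,"y": 0,"z": 0,"roll": -7,"claw": 1},
    {"x": 0,"y": 0,"z": 0,"roll": -7,"claw": 1}
  ]
}}

```text
time: 4.65
tool_pos: [0.4108, -0.0605, 0.3072]
tool_rot: [3.5, 89.2, -21.2]
wrist_force: [0.2, -0.6, -0.0]
finger_gap: 0.0002
```

```bash
python3 go.py .42 -.05 .30
```

```text
t 4.65 pos [ 0.4108 -0.0605  0.3072] tooly [0.42 0.91 0.  ] toolz [ 0.908 -0.418  0.014] delta cm (tool) [0.72 1.34 0.38] F [ 0.2 -0.6 -0. ] j6 -89.2 gap 0.0
roll needed -18.79
```

Call:
{"op": "drive_tool", "data": {
  "moves": [
    {"x": 0,"y": 0,"z": 0,"roll": -6.3,"claw": 1},
    {"x": 0,"y": 0,"z": 0,"roll": -6.3,"claw": 1},
    {"x": 0,"y": 0,"z": 0,"roll": -6.3,"claw": 1},
    {"x": 0,"y": -0.5,"z": 3,"roll": 0,"claw": 1},
    {"x": 0,"y": -0.5,"z": 3,"roll": 0,"claw": 1},
    {"x": 0,"y": 0,"z": 3,"roll": 0,"claw": 1},
    {"x": 0,"y": 0,"z": 0,"roll": 0,"claw": 1},
    {"x": 0,"y": 0,"z": 0,"roll": 0,"claw": 1},
    {"x": 0,"y": 0,"z": 0,"roll": 0,"claw": 1}
  ]
}}

```text
time: 5.4
tool_pos: [0.5017, -0.0777, 0.3086]
tool_rot: [-18.5, 89.1, -22.8]
wrist_force: [-0.1, 0.5, -0.1]
finger_gap: -0.0002
```

```bash
cat > look.py <<'E'
from h import *
import sys,pickle
n=sys.argv[1]
o=observe();c=camera('wrist');save(c,n+'.png');pickle.dump((o,c),open(n+'.pkl','wb'))
for q in ['lip_edge','mark_tip','fan_button']: print(q,[(np.round(d['extent'],1).tolist(),round(d['conf'],2)) for d in recognise(c,q)][:3])
cv2.imwrite(f'pics/{n}b.png',cv2.resize(cv2.cvtColor(c['img'],cv2.COLOR_RGB2BGR),(800,600),interpolation=cv2.INTER_CUBIC))
E
python3 go.py .5 -.08 .3; python3 look.py w1
```

```text
t 5.4 pos [ 0.5017 -0.0777  0.3086] tooly [ 0.08  1.   -0.  ] toolz [ 0.997 -0.076  0.014] delta cm (tool) [ 0.86 -0.24 -0.17] F [-0.1  0.5 -0.1] j6 -107.0 gap -0.0
roll needed 1.54
lip_edge [([203.5, 231.6, 505.3, 358.4], 0.67)]
mark_tip [([351.2, 9.3, 437.4, 93.8], 0.25)]
fan_button []
```

View pics/w1b.png

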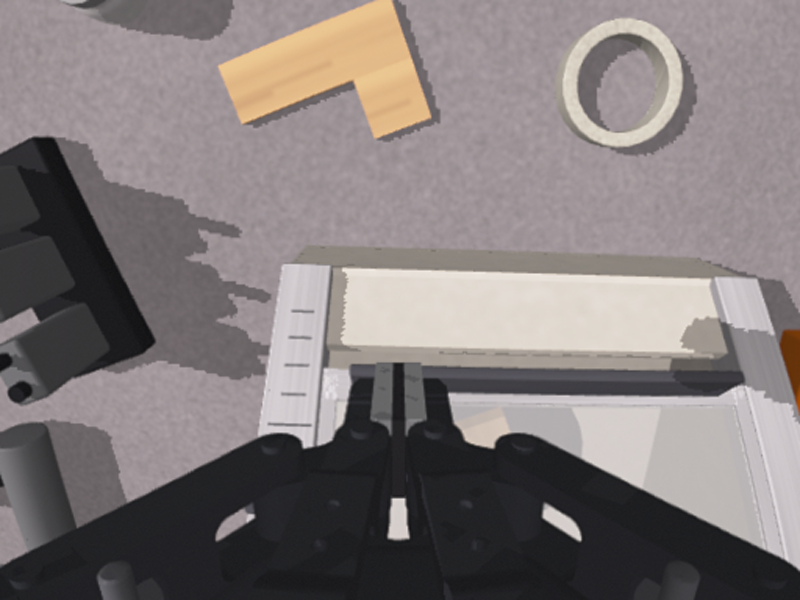

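Call:
{"op": "drive_tool", "data": {
  "moves": [
    {"x": -3,"y": 2,"z": 0,"roll": 1.5,"claw": 1},
    {"x": -2,"y": 2,"z": 2.5,"roll": 0,"claw": 1},
    {"x": -1,"y": 2,"z": 2.7,"roll": 0,"claw": 1},
    {"x": 0,"y": 0,"z": 2.7,"roll": 0,"claw": 1},
    {"x": 0,"y": 0,"z": 0,"roll": 0,"claw": 1},
    {"x": 0,"y": 0,"z": 0,"roll": 0,"claw": 1},
    {"x": 0,"y": 0,"z": 0,"roll": 0,"claw": 1}
  ]
}}

```text
time: 6.18
tool_pos: [0.5815, -0.0229, 0.3747]
tool_rot: [-16.0, 89.0, -22.1]
wrist_force: [-0.3, -0.3, -0.0]
finger_gap: 0.0002
```

```bash
python3 go.py .5 -.08 .3; python3 look.py w2
```

```text
t 6.18 pos [ 0.5815 -0.0229  0.3747] tooly [ 0.11  0.99 -0.  ] toolz [ 0.994 -0.107  0.016] delta cm (tool) [ 7.38 -6.51 -7.61] F [-0.3 -0.3 -0. ] j6 -97.0 gap 0.0
roll needed -0.21
lip_edge [([141.8, 143.5, 445.2, 306.6], 0.72), ([298.8, 0.0, 370.9, 37.6], 0.63), ([477.4, 21.9, 512.0, 121.1], 0.2)]
mark_tip [([110.0, 204.5, 161.5, 226.9], 0.73), ([296.5, 0.0, 373.5, 34.8], 0.66), ([100.8, 102.6, 486.3, 351.6], 0.16)]
fan_button [([480.6, 175.2, 507.3, 203.1], 0.9)]
```

View pics/w2b.png

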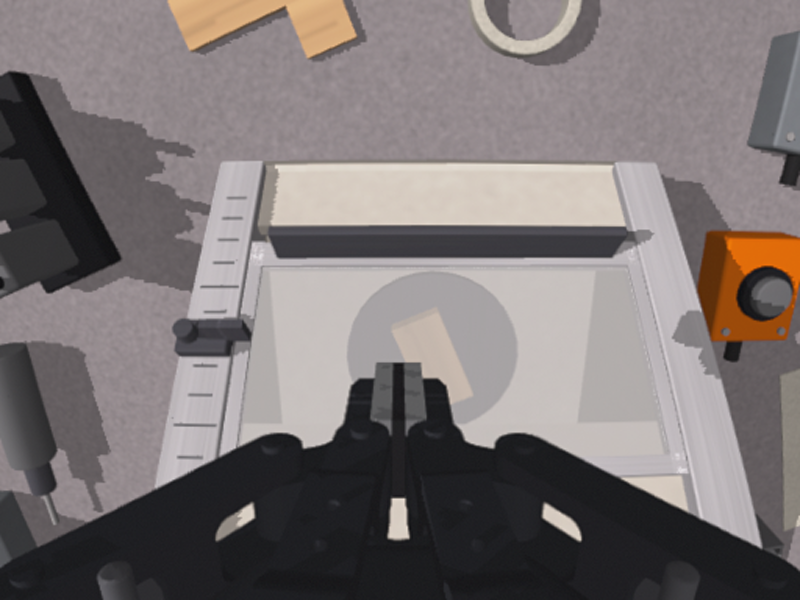

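Run:
```python
import cv2
a=cv2.imread('pics/w2.png')[90:250,100:290];cv2.imwrite('pics/w2z.png',cv2.resize(a,None,fx=3.7,fy=3.7,interpolation=cv2.INTER_CUBIC))
a=cv2.imread('pics/w2.png')[90:250,270:460];cv2.imwrite('pics/w2y.png',cv2.resize(a,None,fx=3.7,fy=3.7,interpolation=cv2.INTER_CUBIC))
```

```text
(no output)
```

View pics/w2z.png

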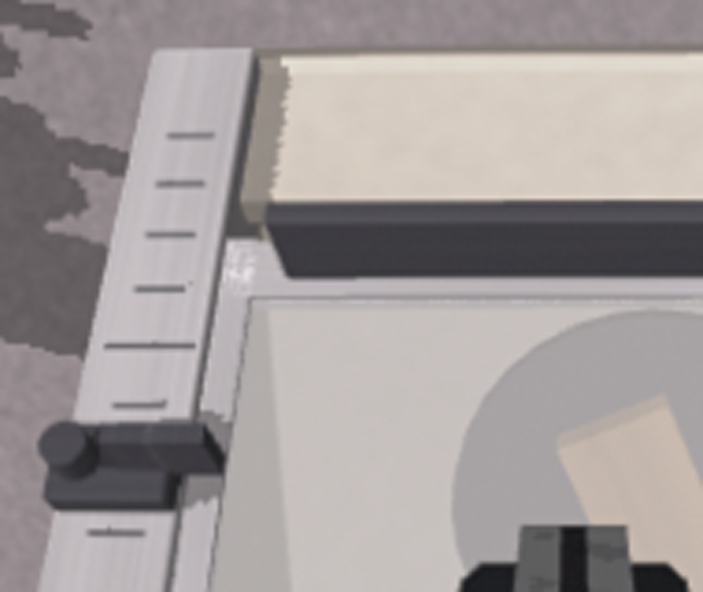

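View pics/w2y.png

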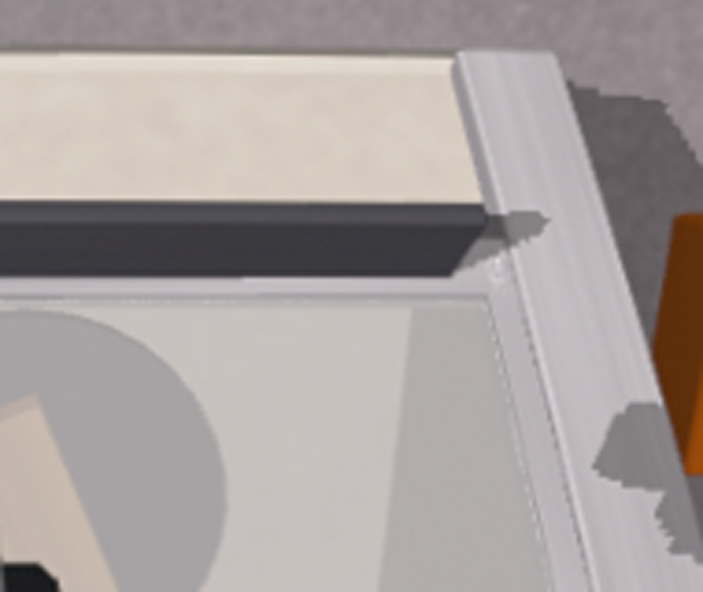

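Run:
```python
import cv2
a=cv2.imread('pics/w2.png')[195:235,105:170];a=cv2.convertScaleAbs(a,alpha=2.2);cv2.imwrite('pics/w2x.png',cv2.resize(a,None,fx=12,fy=12,interpolation=cv2.INTER_CUBIC))
a=cv2.imread('pics/w2.png')[135:175,160:225];a=cv2.convertScaleAbs(a,alpha=2.2);cv2.imwrite('pics/w2v.png',cv2.resize(a,None,fx=12,fy=12,interpolation=cv2.INTER_CUBIC))
```

```text
(no output)
```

View pics/w2x.png

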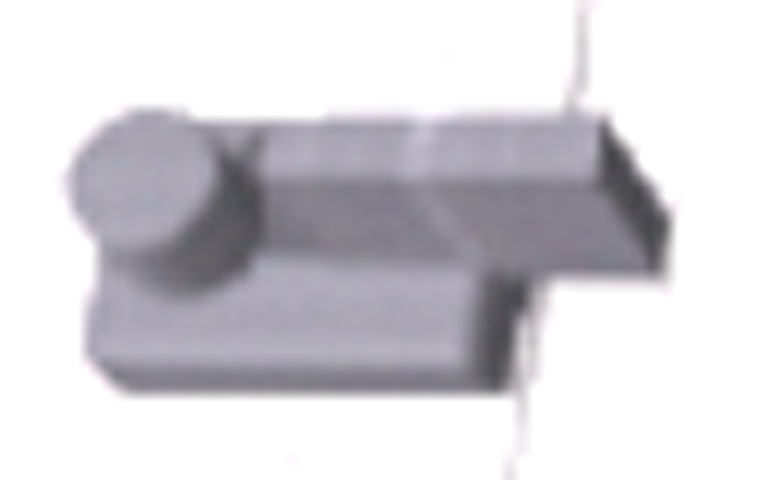

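View pics/w2v.png

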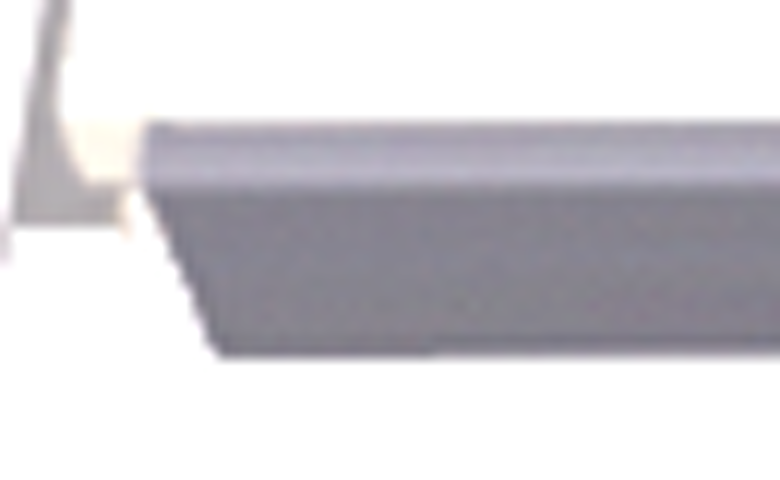

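```bash
cat > fit2.py <<'E'
from h import *
import pickle
exec(open('fit.py').read().split('f=lambda')[0].split('import *')[1])
o,c=pickle.load(open('w2.pkl','rb'))
z=lambda x,y,ox:((x+.5)/3.7-.5+ox,(y+.5)/3.7-.5+90)
W=[(z(155,48,100),slope(0,-.18,.006)),(z(253,50,100),slope(0,-.143,.006)),(z(457,52,270),slope(0,.143,.006)),(z(556,52,270),slope(0,.18,.006))]
lip=[(171.9,147.4),(401.2,146.9)];mk=(154.9,206.96)
def g(q):
    p=q[:3]
    a=[(proj(cc,hw(p,m))[0]-px)/2 for cc,px,m in M]
    a+=[proj(c,hw(p,m),o)[0]-px for px,m in W]
    a+=[proj(c,hw(p,slope(q[3],y,.036)),o)[0]-px for px,y in zip(lip,(-.125,.125))]
    a+=[proj(c,hw(p,slope(q[4],q[5],.036)),o)[0]-mk]
    return np.concatenate(a)
r=least_squares(g,[.73,0,-.1,.1,.16,-.13],loss='soft_l1');q=r.x
print(q.round(4));print(g(q).reshape(-1,2).round(1)[10:]);print('du',q[4]-q[3])
np.save('p.npy',q[:3]);np.save('q.npy',q)
print('lip edge mid',hw(q[:3],slope(q[3],0,.036)),'lower corner',hw(q[:3],slope(q[3]-.004,0,.036)),'up dir',HR(q)@[s,0,s])
E
python3 fit2.py
```

```text
[ 0.7327 -0.0041 -0.1039  0.091   0.1619 -0.1326]
[[ 2.1  0.6]
 [ 3.6 -0.4]
 [-2.1 -0.6]
 [-1.8 -0. ]
 [-0.7 -0.4]
 [ 0.5  0.2]
 [ 0.   0. ]]
du 0.07089093861602468
lip edge mid [[0.57247292 0.01264645 0.16979439]] lower corner [[0.56965975 0.01293986 0.16696596]] up dir [ 0.70329193 -0.07335164  0.70710678]
```

```bash
python3 go.py .525 .017 .155
```

```text
t 6.38 pos [ 0.5811 -0.0232  0.375 ] tooly [ 0.11  0.99 -0.  ] toolz [ 0.994 -0.108  0.017] delta cm (tool) [21.89  3.5  -6.38] F [0.2 0.3 0.5] j6 -97.0 gap -0.0
roll needed -0.23
```

Call:
{"op": "drive_tool", "data": {
  "moves": [
    {"x": 0,"y": 1.2,"z": -2.2,"roll": 0,"claw": 1},
    {"x": 0,"y": 1.2,"z": -2.2,"roll": 0,"claw": 1},
    {"x": 1,"y": 1.1,"z": -2.2,"roll": 0,"claw": 1},
    {"x": 3.3,"y": 0,"z": 0,"roll": 0,"claw": 1},
    {"x": 3.3,"y": 0,"z": 0,"roll": 0,"claw": 1},
    {"x": 3.3,"y": 0,"z": 0,"roll": 0,"claw": 1},
    {"x": 3.3,"y": 0,"z": 0,"roll": 0,"claw": 1},
    {"x": 3.3,"y": 0,"z": 0,"roll": 0,"claw": 1},
    {"x": 2,"y": 0,"z": 0,"roll": 0,"claw": 1},
    {"x": 0.5,"y": 0,"z": 0,"roll": 0,"claw": 1},
    {"x": 0,"y": 0,"z": 0,"roll": 0,"claw": 1}
  ]
}}

```text
time: 7.3
tool_pos: [0.5142, 0.016, 0.1704]
tool_rot: [-12.4, 88.5, -19.0]
wrist_force: [-0.2, -0.3, 0.4]
finger_gap: 0.0002
```

```bash
python3 go.py .5587 .013 .155; python3 look.py w3
```

```text
t 7.3 pos [0.5142 0.016  0.1704] tooly [ 0.11  0.99 -0.01] toolz [ 0.993 -0.114  0.026] delta cm (tool) [1.66 0.23 4.42] F [-0.2 -0.3  0.4] j6 -93.8 gap 0.0
roll needed -0.63
lip_edge [([40.7, 316.4, 483.4, 348.1], 0.84)]
mark_tip []
fan_button [([0.1, 0.0, 177.1, 87.3], 0.35)]
```

View pics/w3b.png

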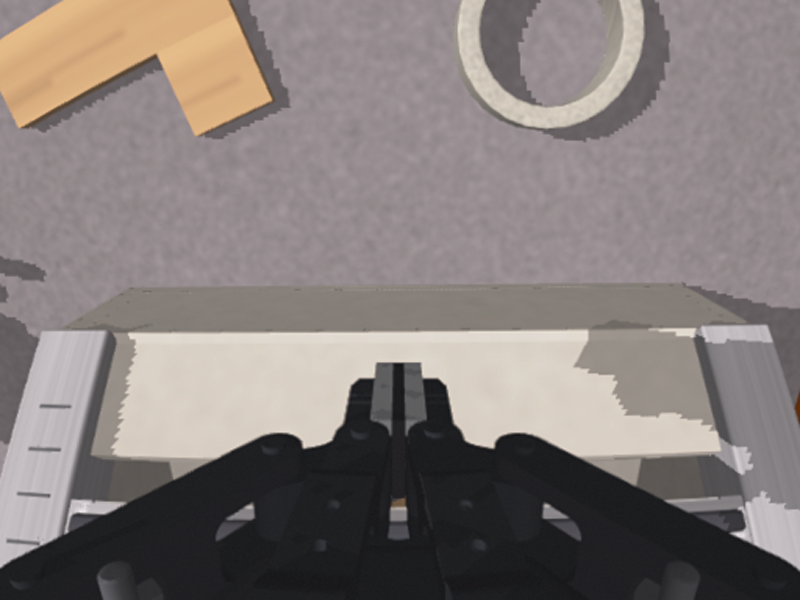

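Call:
{"op": "drive_tool", "data": {
  "moves": [
    {"x": 1.5,"y": 0,"z": 1,"roll": 0,"claw": 1},
    {"x": 0.3,"y": 0,"z": 1,"roll": 0,"claw": 1},
    {"x": 0,"y": 0,"z": 0.8,"roll": 0,"claw": 1},
    {"x": 0,"y": 0,"z": 0.3,"roll": 0,"claw": 1},
    {"x": 0,"y": 0,"z": 0.3,"roll": 0,"claw": 1},
    {"x": 0,"y": 0,"z": 0.3,"roll": 0,"claw": 1},
    {"x": 0,"y": 0,"z": 0.3,"roll": 0,"claw": 1}
  ]
}}

```text
time: 8.08
tool_pos: [0.5597, 0.0106, 0.1654]
tool_rot: [-11.6, 87.9, -18.1]
wrist_force: [-11.1, 0.3, 8.3]
finger_gap: 0.0001
```

```bash
python3 go.py .5587 .013 .155; python3 -c "
from h import *
print(observe()['wrist_force'])"
```

```text
t 8.08 pos [0.5597 0.0106 0.1654] tooly [ 0.11  0.99 -0.01] toolz [ 0.993 -0.113  0.036] delta cm (tool) [ 1.03  0.24 -0.16] F [-11.1   0.3   8.3] j6 -93.5 gap 0.0
roll needed -0.56
[-11.14040215   0.33023586   8.28938856]
```

Call:
{"op": "drive_tool", "data": {
  "moves": [
    {"x": 0,"y": 0,"z": -1,"roll": 0,"claw": 1},
    {"x": 0,"y": 0,"z": -1,"roll": 0,"claw": 1},
    {"x": 1,"y": 0,"z": 0,"roll": 0,"claw": 1},
    {"x": 0.5,"y": 0,"z": 0,"roll": 0,"claw": 1},
    {"x": 0,"y": 0,"z": 0,"roll": 0,"claw": 1}
  ]
}}

```text
time: 8.5
tool_pos: [0.5393, 0.013, 0.1502]
tool_rot: [-10.9, 87.7, -17.3]
wrist_force: [0.2, -0.1, 0.0]
finger_gap: 0.0005
```

```bash
python3 go.py .5587 .013 .150
```

```text
t 8.5 pos [0.5393 0.013  0.1502] tooly [ 0.11  0.99 -0.01] toolz [ 0.993 -0.113  0.039] delta cm (tool) [0.1  0.22 1.93] F [ 0.2 -0.1  0. ] j6 -93.7 gap 0.0
roll needed -0.54
```

Call:
{"op": "drive_tool", "data": {
  "moves": [
    {"x": 0,"y": 0,"z": 0.7,"roll": 0,"claw": 1},
    {"x": 0.1,"y": 0,"z": 0.4,"roll": 0,"claw": 1},
    {"x": 0.1,"y": 0,"z": 0.2,"roll": 0,"claw": 1},
    {"x": 0,"y": 0,"z": 0.2,"roll": 0,"claw": 1},
    {"x": 0,"y": 0,"z": 0.2,"roll": 0,"claw": 1}
  ]
}}

```text
time: 8.92
tool_pos: [0.5587, 0.0106, 0.148]
tool_rot: [-10.6, 87.7, -17.1]
wrist_force: [0.6, 0.7, -0.4]
finger_gap: -0.0001
```

```bash
python3 go.py .5587 .013 .150
```

```text
t 8.92 pos [0.5587 0.0106 0.148 ] tooly [ 0.11  0.99 -0.01] toolz [ 0.993 -0.113  0.04 ] delta cm (tool) [-0.2   0.23 -0.02] F [ 0.6  0.7 -0.4] j6 -93.5 gap -0.0
roll needed -0.55
```

Call:
{"op": "drive_tool", "data": {
  "moves": [
    {"x": 0,"y": 0,"z": 0.2,"roll": 0,"claw": 1},
    {"x": 0,"y": 0,"z": 0.2,"roll": 0,"claw": 1},
    {"x": 0,"y": 0,"z": 0.2,"roll": 0,"claw": 1}
  ]
}}

```text
time: 9.17
tool_pos: [0.5604, 0.0105, 0.1478]
tool_rot: [-15.3, 88.3, -21.8]
wrist_force: [-9.0, -0.5, 5.8]
finger_gap: -0.0001
```

Call:
{"op": "drive_tool", "data": {
  "moves": [
    {"x": -0.2,"y": 0,"z": 0.1,"roll": 0,"claw": 1},
    {"x": -0.3,"y": 0,"z": 0.2,"roll": 0,"claw": 1},
    {"x": -0.3,"y": 0,"z": 0.3,"roll": 0,"claw": 1},
    {"x": -0.3,"y": 0,"z": 0.3,"roll": 0,"claw": 1}
  ]
}}

```text
time: 9.5
tool_pos: [0.5661, 0.0101, 0.1577]
tool_rot: [-21.6, 88.8, -28.1]
wrist_force: [-1.1, -0.5, -1.3]
finger_gap: 0.0001
```

```bash
python3 go.py .5587 .013 .150
```

```text
t 9.5 pos [0.5661 0.0101 0.1577] tooly [ 0.11  0.99 -0.01] toolz [ 0.993 -0.112  0.019] delta cm (tool) [ 0.75  0.21 -0.79] F [-1.1 -0.5 -1.3] j6 -93.4 gap 0.0
roll needed -0.5
```

Call:
{"op": "drive_tool", "data": {
  "moves": [
    {"x": -0.35,"y": 0,"z": 0.35,"roll": 0,"claw": 1},
    {"x": -0.35,"y": 0,"z": 0.35,"roll": 0,"claw": 1},
    {"x": -0.35,"y": 0,"z": 0.35,"roll": 0,"claw": 1},
    {"x": -0.35,"y": 0,"z": 0.35,"roll": 0,"claw": 1}
  ]
}}

```text
time: 9.83
tool_pos: [0.5808, 0.0085, 0.1727]
tool_rot: [-23.2, 88.9, -29.6]
wrist_force: [-1.8, 0.2, -1.3]
finger_gap: -0.0
```

Call:
{"op": "drive_tool", "data": {
  "moves": [
    {"x": -0.35,"y": 0,"z": 0.35,"roll": 0,"claw": 1},
    {"x": -0.35,"y": 0,"z": 0.35,"roll": 0,"claw": 1},
    {"x": -0.35,"y": 0,"z": 0.35,"roll": 0,"claw": 1}
  ]
}}

```text
time: 10.08
tool_pos: [0.5925, 0.0073, 0.1846]
tool_rot: [-22.8, 88.9, -29.2]
wrist_force: [-2.8, 0.5, -1.9]
finger_gap: 0.0
```

```bash
python3 go.py .6 .013 .19;python3 - <<'E'
from h import *
for n,b in [('scene',(150,330,75,285)),('side',(80,250,120,310))]:
    c=camera(n)
    cv2.imwrite('pics/p_%s.png'%n,cv2.resize(cv2.cvtColor(c['img'],cv2.COLOR_RGB2BGR)[b[0]:b[1],b[2]:b[3]],None,fx=3.3,fy=3.3,interpolation=cv2.INTER_CUBIC))
E
```

```text
t 10.08 pos [0.5925 0.0073 0.1846] tooly [ 0.11  0.99 -0.01] toolz [ 0.994 -0.112  0.018] delta cm (tool) [-0.53  0.64  0.7 ] F [-2.8  0.5 -1.9] j6 -93.3 gap 0.0
roll needed -0.5
```

View pics/p_side.png

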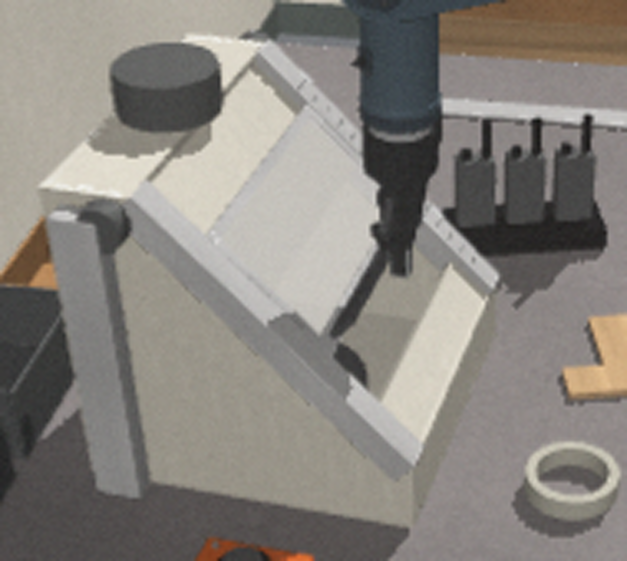

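Call:
{"op": "drive_tool", "data": {
  "moves": [
    {"x": -0.35,"y": 0,"z": 0.35,"roll": 0,"claw": 1},
    {"x": -0.35,"y": 0,"z": 0.35,"roll": 0,"claw": 1},
    {"x": -0.35,"y": 0,"z": 0.35,"roll": 0,"claw": 1},
    {"x": -0.2,"y": 0,"z": 0.2,"roll": 0,"claw": 1},
    {"x": 0,"y": 0,"z": 0,"roll": 0,"claw": 1}
  ]
}}

```text
time: 10.6
tool_pos: [0.6067, 0.0059, 0.1994]
tool_rot: [-20.2, 88.8, -26.6]
wrist_force: [-2.1, -0.1, -0.7]
finger_gap: 0.0003
```

Call:
{"op": "drive_tool", "data": {
  "moves": [
    {"x": 0,"y": 0,"z": -0.8,"roll": 0,"claw": 1},
    {"x": 0,"y": 0,"z": -2,"roll": 0,"claw": 1},
    {"x": 0,"y": -1,"z": -2,"roll": 0,"claw": 1},
    {"x": -3.5,"y": -1,"z": 0,"roll": 0,"claw": 1},
    {"x": -3.5,"y": -1,"z": 0,"roll": 0,"claw": 1},
    {"x": -3.5,"y": 0,"z": 0,"roll": 0,"claw": 1},
    {"x": -3.5,"y": 0,"z": 0,"roll": 0,"claw": 1},
    {"x": -3,"y": 0,"z": 1.5,"roll": 0,"claw": 1},
    {"x": 0,"y": 0,"z": 2,"roll": 0,"claw": 1},
    {"x": 0,"y": 0,"z": 0,"roll": 0,"claw": 1},
    {"x": 0,"y": 0,"z": 0,"roll": 0,"claw": 1},
    {"x": 0,"y": 0,"z": 0,"roll": 0,"claw": 1}
  ]
}}

```text
time: 11.6
tool_pos: [0.5783, -0.0205, 0.375]
tool_rot: [-17.9, 88.6, -24.3]
wrist_force: [-0.3, 0.2, -0.5]
finger_gap: 0.0
```

```bash
python3 go.py .58 -.02 .375; python3 look.py w4
python3 - <<'E'
import cv2
a=cv2.imread('pics/w4.png');cv2.imwrite('pics/w4z.png',cv2.resize(cv2.convertScaleAbs(a[170:270,90:220],alpha=2),None,fx=6,fy=6,interpolation=cv2.INTER_CUBIC))
E
```

```text
t 11.6 pos [ 0.5783 -0.0205  0.375 ] tooly [ 0.11  0.99 -0.01] toolz [ 0.993 -0.112  0.023] delta cm (tool) [0.01 0.06 0.16] F [-0.3  0.2 -0.5] j6 -96.5 gap 0.0
roll needed -0.5
lip_edge [([136.8, 202.5, 450.6, 347.5], 0.91)]
mark_tip [([109.2, 208.4, 162.4, 230.0], 0.86)]
fan_button [([478.6, 178.8, 508.9, 203.4], 0.62)]
```

View pics/w4b.png

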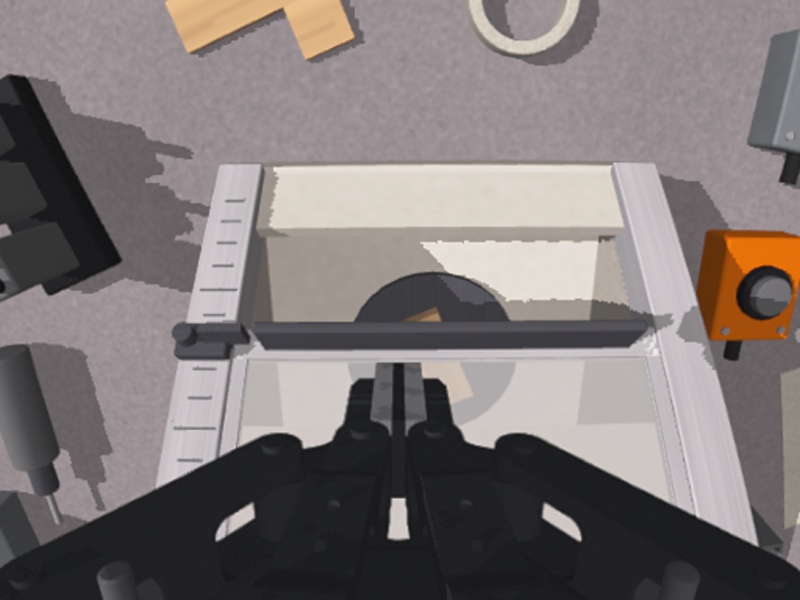

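View pics/w4z.png

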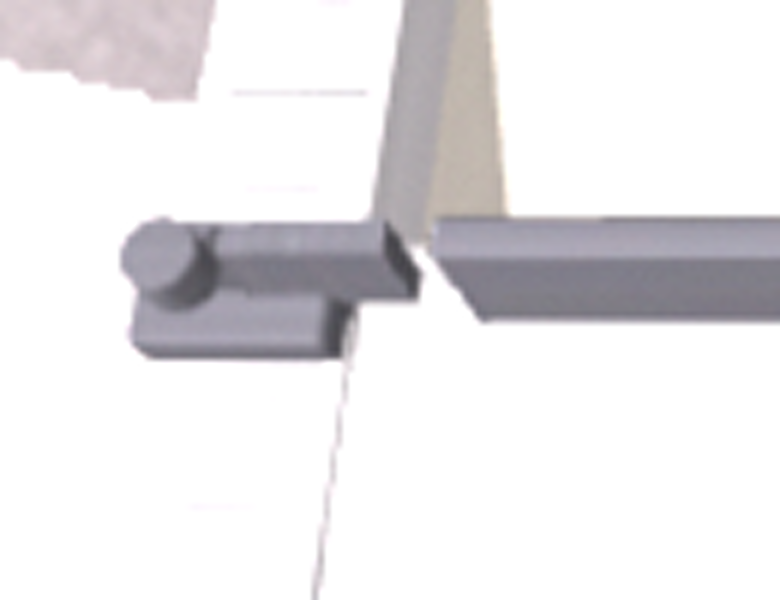

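```bash
python3 go.py .50 .36 .27
```

```text
t 11.8 pos [ 0.5779 -0.0203  0.3745] tooly [ 0.11  0.99 -0.01] toolz [ 0.993 -0.112  0.022] delta cm (tool) [  9.91  36.99 -12.22] F [-0.4  0.6  0.3] j6 -96.5 gap 0.0
roll needed -0.49
```

Call:
{"op": "drive_tool", "data": {
  "moves": [
    {"x": 0,"y": 3.7,"z": -1.3,"roll": 0,"claw": 1},
    {"x": 0,"y": 3.7,"z": -1.3,"roll": 0,"claw": 1},
    {"x": 0,"y": 3.7,"z": -1.3,"roll": 0,"claw": 1},
    {"x": 0,"y": 3.7,"z": -1.3,"roll": 0,"claw": 1},
    {"x": 0,"y": 3.7,"z": -1.3,"roll": 0,"claw": 1},
    {"x": 0,"y": 3.7,"z": -1.3,"roll": 0,"claw": 1},
    {"x": 0,"y": 3.7,"z": -1.2,"roll": 0,"claw": 1},
    {"x": 1,"y": 3.7,"z": -1.1,"roll": 0,"claw": 1},
    {"x": 1,"y": 3.7,"z": -1.1,"roll": 0,"claw": 1},
    {"x": 2,"y": 3.7,"z": -1.1,"roll": 0,"claw": 1},
    {"x": 3,"y": 0,"z": 0,"roll": 0,"claw": 1},
    {"x": 3,"y": 0,"z": 0,"roll": 0,"claw": 1},
    {"x": 0,"y": 0,"z": 0,"roll": 0,"claw": 1},
    {"x": 0,"y": 0,"z": 0,"roll": 0,"claw": 1}
  ]
}}

```text
time: 12.97
tool_pos: [0.489, 0.3724, 0.258]
tool_rot: [-51.5, 89.2, -58.1]
wrist_force: [-0.0, 0.4, 0.8]
finger_gap: -0.0001
```

```bash
python3 go.py .497 .391 .1; python3 look.py w5
```

```text
t 12.97 pos [0.489  0.3724 0.258 ] tooly [ 0.12  0.99 -0.01] toolz [ 0.993 -0.115  0.009] delta cm (tool) [15.78  2.12  0.44] F [-0.   0.4  0.8] j6 -55.9 gap -0.0
roll needed -0.68
lip_edge []
mark_tip []
fan_button [([258.1, 157.0, 297.0, 195.4], 0.63), ([450.0, 61.0, 488.7, 101.9], 0.63), ([248.3, 318.8, 259.2, 334.3], 0.42)]
```

View pics/w5b.png

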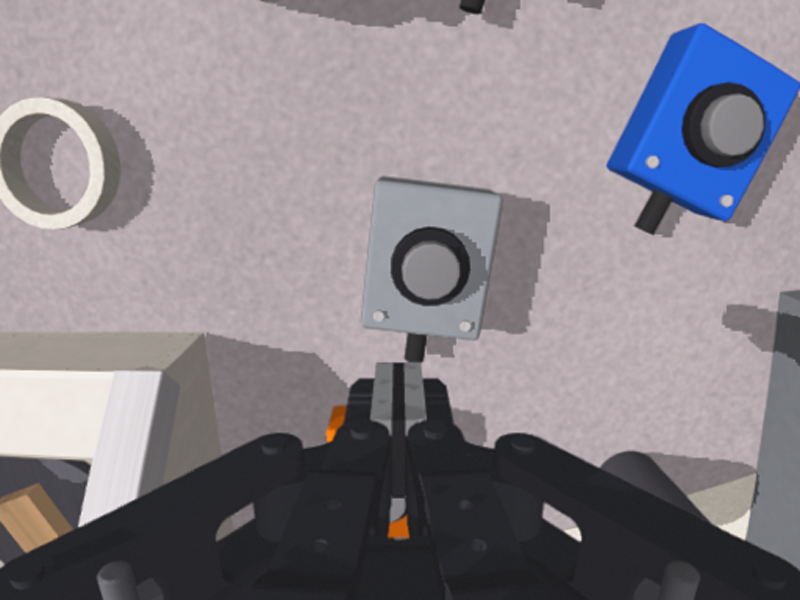

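```bash
python3 - <<'E'
from h import *
import pickle
o,c=pickle.load(open('w5.pkl','rb'))
a=(274.9,172.5)
for z in (.05,.06,.07): print(onz(c,a,z,o))
print(tri([ray(c,a,o),ray(SC,(328.2,227.5)),ray(SD,(250.5,272))]))
E
python3 go.py .499 .391 .085
```

```text
[0.50642096 0.39073164 0.05      ]
[0.50387802 0.39048527 0.06      ]
[0.50133508 0.39023891 0.07      ]
[0.49996764 0.39134774 0.05874037]
t 13.17 pos [0.491  0.3721 0.2605] tooly [ 0.12  0.99 -0.01] toolz [ 0.993 -0.117  0.013] delta cm (tool) [17.54  2.12  0.34] F [ 0.4 -0.1  0.1] j6 -55.9 gap -0.0
roll needed -0.79
```

Call:
{"op": "drive_tool", "data": {
  "moves": [
    {"x": 1,"y": 1.1,"z": 0.5,"roll": 0,"claw": 1},
    {"x": 3,"y": 1,"z": 0.2,"roll": 0,"claw": 1},
    {"x": 3.5,"y": 0,"z": 0,"roll": 0,"claw": 1},
    {"x": 3.5,"y": 0,"z": 0,"roll": 0,"claw": 1},
    {"x": 3,"y": 0,"z": 0,"roll": 0,"claw": 1},
    {"x": 2,"y": 0,"z": 0,"roll": 0,"claw": 1},
    {"x": 0.5,"y": 0,"z": 0,"roll": 0,"claw": 1},
    {"x": 0,"y": 0,"z": 0,"roll": 0,"claw": 1}
  ]
}}

```text
time: 13.83
tool_pos: [0.5183, 0.3962, 0.1018]
tool_rot: [14.5, 87.7, 7.3]
wrist_force: [0.5, -0.0, 0.2]
finger_gap: 0.0002
```

```bash
python3 go.py .501 .391 .065; python3 look.py w6
```

```text
t 13.83 pos [0.5183 0.3962 0.1018] tooly [0.13 0.99 0.01] toolz [ 0.991 -0.126  0.039] delta cm (tool) [ 3.61 -0.77 -1.79] F [ 0.5 -0.   0.2] j6 -54.3 gap 0.0
roll needed -1.26
lip_edge [([205.4, 159.1, 279.1, 227.5], 0.57)]
mark_tip []
fan_button [([208.9, 159.5, 277.5, 228.1], 0.94)]
```

View pics/w6b.png

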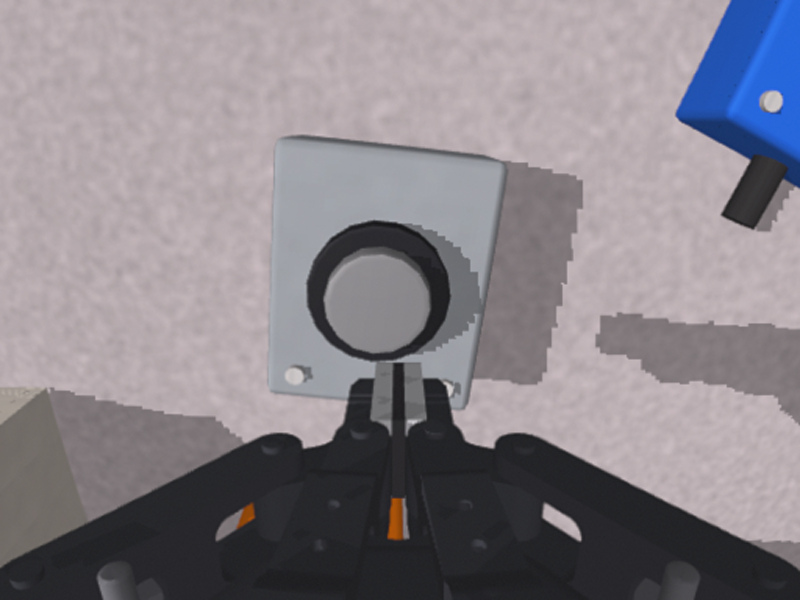

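```bash
python3 - <<'E'
from h import *
import pickle
o,c=pickle.load(open('w6.pkl','rb'));o5,c5=pickle.load(open('w5.pkl','rb'))
a=(241.5,191.5)
for z in (.05,.06,.07): print(onz(c,a,z,o))
print(tri([ray(c,a,o),ray(c5,(274.9,172.5),o5),ray(SC,(328.2,227.5)),ray(SD,(250.5,272))]))
E
python3 go.py .501 .391 .07
```

```text
[0.50719661 0.38994138 0.05      ]
[0.50380933 0.39068438 0.06      ]
[0.50042205 0.39142739 0.07      ]
[0.50095741 0.39131843 0.06001882]
t 14.03 pos [0.5194 0.3971 0.1051] tooly [0.12 0.99 0.01] toolz [ 0.991 -0.125  0.043] delta cm (tool) [ 3.42 -0.88 -1.89] F [-0.2  0.3  0.8] j6 -54.3 gap -0.0
roll needed -1.22
```

Call:
{"op": "drive_tool", "data": {
  "moves": [
    {"x": 0,"y": -0.4,"z": -0.9,"roll": 0,"claw": 1},
    {"x": 1,"y": -0.4,"z": -0.7,"roll": 0,"claw": 1},
    {"x": 1,"y": 0,"z": 0,"roll": 0,"claw": 1},
    {"x": 0.7,"y": 0,"z": 0,"roll": 0,"claw": 1},
    {"x": 0.2,"y": 0,"z": 0,"roll": 0,"claw": 1},
    {"x": 0,"y": 0,"z": 0,"roll": 0,"claw": 1}
  ]
}}

```text
time: 14.53
tool_pos: [0.5061, 0.3935, 0.0822]
tool_rot: [21.6, 86.6, 14.4]
wrist_force: [-0.8, 0.5, 0.7]
finger_gap: 0.0
```

```bash
python3 go.py .503 .391 .06
```

```text
t 14.53 pos [0.5061 0.3935 0.0822] tooly [0.12 0.99 0.02] toolz [ 0.991 -0.125  0.054] delta cm (tool) [ 2.2  -0.33 -0.39] F [-0.8  0.5  0.7] j6 -54.0 gap 0.0
roll needed -1.2
```

Call:
{"op": "drive_tool", "data": {
  "moves": [
    {"x": 0.6,"y": -0.2,"z": -0.3,"roll": 0,"claw": 1},
    {"x": 0.5,"y": 0,"z": 0,"roll": 0,"claw": 1},
    {"x": 0.4,"y": 0,"z": 0,"roll": 0,"claw": 1},
    {"x": 0.3,"y": 0,"z": 0,"roll": 0,"claw": 1}
  ]
}}

```text
time: 14.87
tool_pos: [0.5049, 0.3927, 0.064]
tool_rot: [22.3, 86.5, 15.1]
wrist_force: [-2.1, -1.2, 3.7]
finger_gap: 0.0003
```

Contact; press on.

Call:
{"op": "drive_tool", "data": {
  "moves": [
    {"x": 0.3,"y": 0,"z": 0,"roll": 0,"claw": 1},
    {"x": 0.3,"y": 0,"z": 0,"roll": 0,"claw": 1},
    {"x": 0.3,"y": 0,"z": 0,"roll": 0,"claw": 1}
  ]
}}

```text
time: 15.12
tool_pos: [0.5051, 0.3929, 0.0608]
tool_rot: [22.1, 86.5, 14.9]
wrist_force: [-10.1, -6.7, 26.2]
finger_gap: 0.0003
```

```bash
python3 look.py w7;python3 - <<'E'
from h import *
c=camera('side');cv2.imwrite('pics/p2.png',cv2.resize(cv2.cvtColor(c['img'],cv2.COLOR_RGB2BGR)[220:320,190:310],None,fx=5,fy=5,interpolation=cv2.INTER_CUBIC))
a=cv2.imread('pics/side0.png')[220:320,190:310];cv2.imwrite('pics/p2o.png',cv2.resize(a,None,fx=5,fy=5,interpolation=cv2.INTER_CUBIC))
print(observe()['tool_pos'],observe()['wrist_force'])
E
```

```text
lip_edge [([166.3, 107.8, 350.4, 288.5], 0.19)]
mark_tip []
fan_button [([209.8, 203.0, 290.6, 268.4], 0.76)]
[0.50502068 0.39286007 0.0608906 ] [-8.75968205 -5.60615393 23.85925512]
```

View pics/w7b.png

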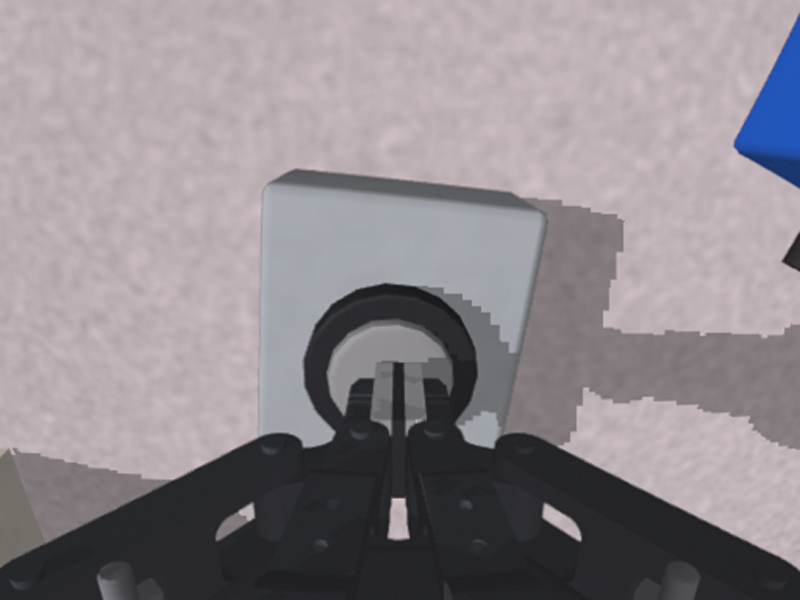

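View pics/p2.png

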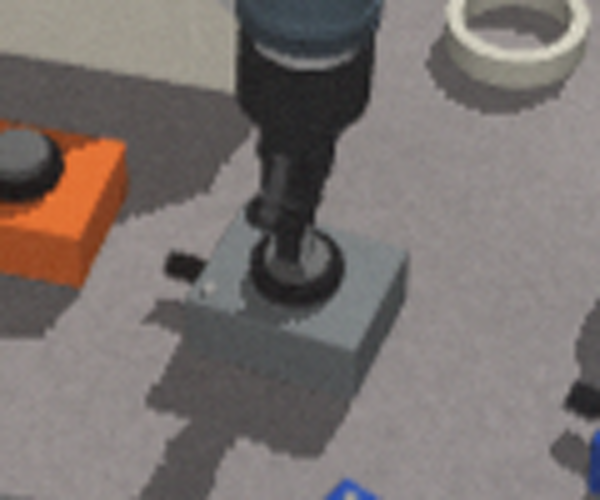

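Call:
{"op": "drive_tool", "data": {
  "moves": [
    {"x": -0.5,"y": 0,"z": 0,"roll": 0,"claw": 1},
    {"x": -1,"y": 0,"z": 0,"roll": 0,"claw": 1},
    {"x": -3,"y": 0,"z": 0,"roll": 0,"claw": 1},
    {"x": -3.5,"y": 0,"z": 0,"roll": 0,"claw": 1},
    {"x": -3.5,"y": 0,"z": 0,"roll": 0,"claw": 1},
    {"x": -3.5,"y": 0,"z": 0,"roll": 0,"claw": 1},
    {"x": -3.5,"y": 0,"z": -1,"roll": 0,"claw": 1},
    {"x": 0,"y": 0,"z": 0,"roll": 0,"claw": 1},
    {"x": 0,"y": 0,"z": 0,"roll": 0,"claw": 1}
  ]
}}

```text
time: 16.12
tool_pos: [0.4834, 0.3906, 0.2545]
tool_rot: [21.9, 86.5, 14.7]
wrist_force: [-1.2, -1.0, -1.6]
finger_gap: -0.0
```

```bash
python3 look.py w8;python3 go.py 0.5 0 .37
python3 - <<'E'
from h import *
for n,b in [('scene',(150,330,75,285)),('side',(80,250,120,310))]:
    c=camera(n); save(c,'end_%s.png'%n)
    cv2.imwrite('pics/e_%s.png'%n,cv2.resize(cv2.cvtColor(c['img'],cv2.COLOR_RGB2BGR)[b[0]:b[1],b[2]:b[3]],None,fx=3.3,fy=3.3,interpolation=cv2.INTER_CUBIC))
E
```

```text
lip_edge [([0.0, 216.0, 125.4, 361.1], 0.5)]
mark_tip []
fan_button [([235.1, 154.3, 272.6, 195.0], 0.63), ([428.3, 54.2, 466.6, 96.3], 0.59)]
t 16.32 pos [0.4827 0.39   0.2515] tooly [0.13 0.99 0.02] toolz [ 0.991 -0.126  0.053] delta cm (tool) [-12.25 -38.23   7.25] F [-0.4 -0.2 -0.2] j6 -53.5 gap -0.0
roll needed -1.24
```

View pics/w8b.png

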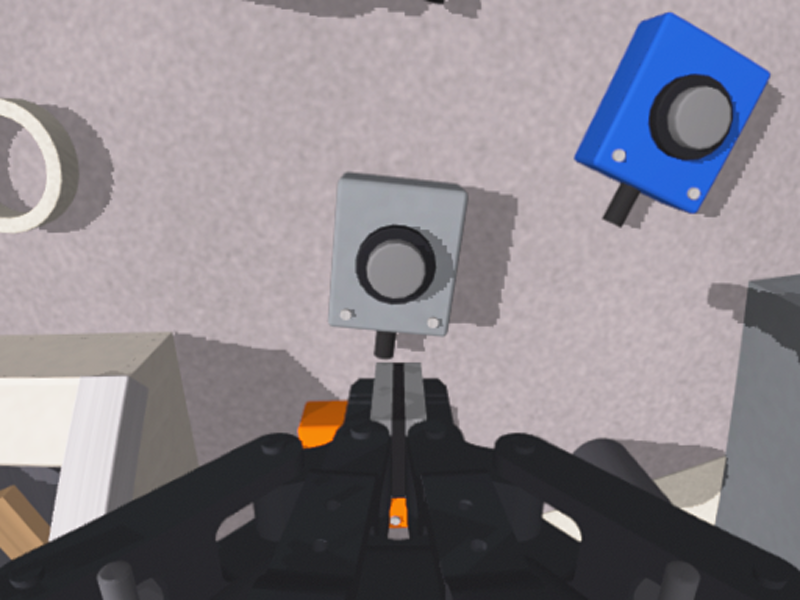

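View pics/e_side.png

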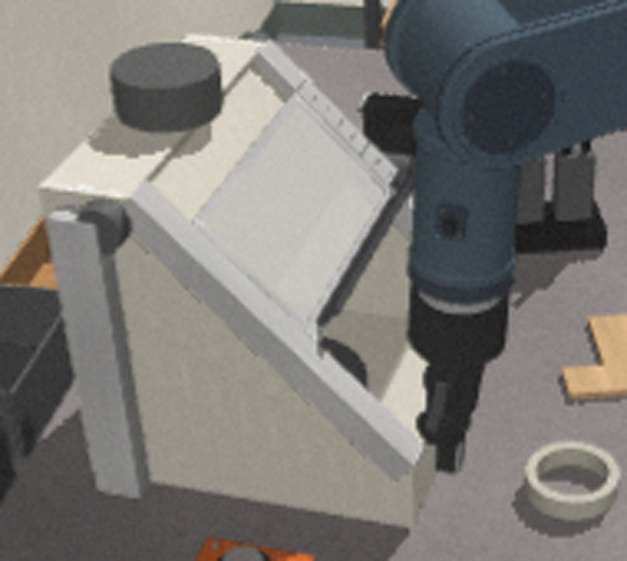

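View pics/e_scene.png

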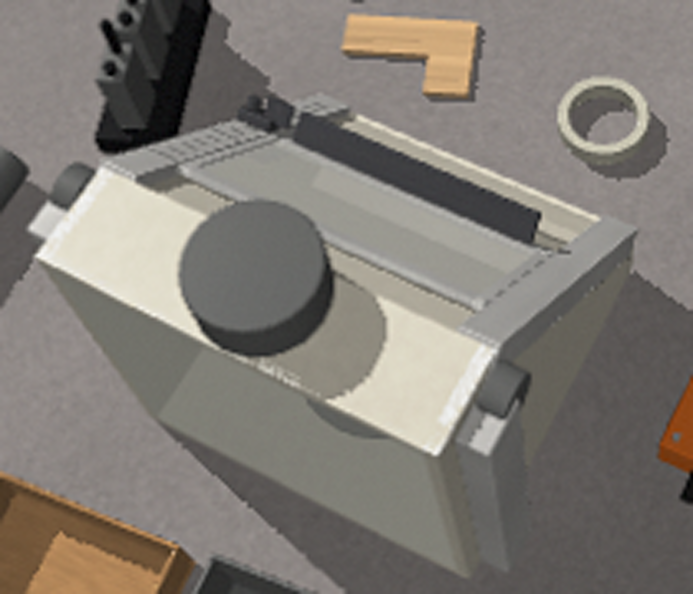

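```bash
python3 -c "
from rig import *
print(finish_job())"
```

```text
the job is handed in; nothing more can be done
None
```

The window is set level with the pointer and the extractor button was pressed and let go. I handed the job in at about 16 s; no verdict was reported.

- **Window:** I pushed it up about 71 mm with the shut fingertips under the lip. In the wrist picture the lip's and pointer's outer faces line up to within about 1 pixel (about 1 mm), and the later scene view still shows them level. The pointer shows no visible shift.
- **Push force:** The first approach went slightly too high. The fingertips met the lip's outer face at about 14 N, so I backed off and went in lower. The next contact peaked at about 11 N, and the push itself ran at about 2–3.5 N.
- **Button:** I pressed the grey box's button until it bottomed at about 26 N, with the button sunk in its ring. I then lifted clear, and the last picture shows it up again. I had no direct reading of its travel.
- **Other things:** The tape roll, offcut and charger look unmoved in the last pictures. I did not specifically re-check the glue bottle or the screw jar. The robot was touching nothing at hand-in.

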